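# Find where the lacquer box lid binds

## Task

Take the lid of the red lacquer box by its brass bar handle and slide it gently towards closed, letting it push the brass marker ahead of it, until you feel it bind, and keep it pressed there for a moment without forcing it. Then draw the lid back about 20 mm, so that the marker alone stays to show the tight spot for sanding, and let go. Do not touch the marker with the gripper, and leave everything else alone.

Things in the scene. Friction and masses are not known exactly. Their poses are not given: they have to be found in the camera images.
- box: Red lacquer box, 260 x 130 mm, held fast in a wooden cradle (300 x 170 x 12 mm). Origin: centre of the cradle's underside, on the table. Its x axis is the track and points the way the lid closes; y across, z up. Its long side rims are 80 mm above the table. Hidden in the lid's groove, 45 to 155 mm of sliding from where the lid starts, is a tight spot.
- lid: Black lid, gold line on its leading edge, 245 x 122 x 8 mm, top face 74 mm above the table, overhanging the open end. Axes as the box's; its origin moves with it along the track. It slides with a steady drag of about 1.5 N; at the tight spot the resistance climbs springily by 1.5 N per mm. An extra 5 to 10 N held for half a second makes sure of it; 20 N is forcing it.
- lid_handle (a point): grip point on the brass bar handle of the lid, 22 mm above the lid's top face. The bar is 12 mm thick along the track, 50 mm long across it and stands 32 mm high on the lid (its top is 106 mm above the table). x axis along the track in the closing direction.
- lid_edge (a point): middle of the lid's leading (closing side) edge, at the top face, 60 mm ahead of the handle's centre. x axis along the track in the closing direction.
- marker: Small brass marker, 14 mm along the track, 24 wide, 12 high, riding on one side rim ahead of the lid, top 92 mm above the table. A foot hangs in the lid's path, so the lid pushes it along (0.6 N); it stays where it is left. Origin moves with it, on the track's centre line at table height, level with its face turned to the lid.
- marker_face (a point): middle of the marker's face that is turned to the lid, 57 mm from the track's centre line, 86 mm above the table. The distance along the track from lid_edge to this point is the gap between lid and marker (0 when they touch).
- dish: Small white ceramic dish, 52 mm wide, 18 mm high, standing inside the open part of the box; leave it. Origin: centre of the underside.
- sanding_block: Cork sanding block 85 x 45 x 30 mm high, lying beside the box; leave it. Origin: centre of the underside.
- spatula: Wooden-handled spatula about 160 mm long, lying beside the box, x axis along it; leave it.
- amber_jar: Closed amber glass jar, 60 mm wide, 85 mm high; leave it. Origin: centre of the underside.
- black_jar: Closed black jar, 64 mm wide, 95 mm high; leave it. Origin: centre of the underside.
- cup: White paper cup, 72 mm wide, 85 mm high; leave it. Origin: centre of the underside.
- shell_bowl: Brown bowl 190 mm wide heaped with white eggshells, about 65 mm high; leave it. Origin: centre of the underside.

How it is judged:
On the way:
1. the lid, its edge against the marker, is pressed into the tight spot with more than 3 N (contact force between lid and box above 3 N and x of marker_face in the frame of lid_edge below 0.003 m), for 0.2 s.
At the end, for the whole second after the job is handed in: The lid rests 12 to 30 mm back from the marker, which stays at the tight spot where the lid pushed it; lid and marker are at rest (under 5 mm/s) (x of marker_face in the frame of lid_edge between 0.012 and 0.03 m and linear speed of each of lid, marker below 0.005 m/s); the robot touches nothing.
It fails at once if the lid is forced into the tight spot with more than 20 N (contact force between lid and box above 20 N).
It fails at once if the robot touches the marker (contact force between any of the fingers, the arm and marker above 0.5 N).
It fails at once if a bystander is moved more than 25 mm (distance of any of dish, sanding_block, spatula, amber_jar, black_jar, cup, shell_bowl from where it was at the start of the episode above 0.025 m).
It also fails if it takes over 72 s, if anything falls off the work surface, if the arm or the gripper's body presses on something with over 40 N, if the wrist force passes 120 N, or if a joint passes its speed limit or range.

## Robot

A 7-joint arm with a two-finger parallel gripper is mounted at the origin on the work surface. World frame = base frame: x ahead of the robot, y to its left, z up, the work surface at z = 0. Lengths are in m, angles in rad, forces in N, time in s.
With the tool pointing down it reaches from about 0.4 to 0.85 m from the base axis. Payload 10.4 kg.
Tool frame: the origin (TCP) lies between the finger pads; the fingertips stand 22 mm ahead of it and the grasp point (between the pads) lies 3 mm ahead of it (arm.tip_extent is the z of the fingertips in the tool frame, in m); z points along the fingers, y is the line along which they close (so a half turn about z gives the same grasp; the last joint's range is limited). The gripper opens to 87 mm and grips with 3 to 60 N. Pads are 19 mm wide; open, the fingers measure 117 mm over their backs; the gripper's body (75 mm by 190 mm) begins 51 mm behind the grasp point.
Start: joints at [-1.232, 0.332, -0.065, 1.46, 0.022, 1.35, -0.088], TCP at [0.221, 0.585, 0.245] pointing down, gripper open.
Joint ranges: [-2.6, 2.6], [-0.5, 2.12], [-1.47, 1.34], [0.16, 2.42], [-1.27, 4.41], [0.06, 2.06], [-2.6, 2.6]. Speed limits (rad/s): [2.22, 2.22, 2.79, 2.79, 3.14, 3.14, 3.14].

## Interface

Orientations are given as a 3x3 rotation matrix whose columns are the frame's x, y, z axes.
In Python, from bench import telemetry, vision, arm, spotter gives the robot as it stands.
- The arm moves only by the shell command python3 -m inch 'ROWS'. ROWS is JSON, a list of rows, each an object with "gripper": the finger opening in cm, from 0 to 8.7; "slide": the shift along the tool's x, y, z in cm, a list of three; "twist": the turn about the tool's z in rad. In form: [{"gripper": gripper, "slide": [dx, dy, dz], "twist": twist}, ...]. A call has exactly 5 rows; each row shifts and turns the commanded pose from where the row before left it, along the tool's axes as they then stand; what a row does not reach is not made up. A row lasts 1/8 s, in which the tool goes at most 62.5 mm and 10.7 degrees, less where a joint would pass 70% of its speed; a pose out of reach is approached as far as the arm can. A call is refused whole if a number of a shift passes 6.25 or a number of a turn 0.188, either way. A call with a gripper value outside its range is refused whole. The fingers move at their own pace and stop on an object; the grip force is fixed at half the most. Time passes only in rows, so rows that do not move let the fingers close, or fill a call up. It gives the time, the measured TCP pose, the force, the opening and the grip force at its end, in the units of the state.
- telemetry.state(): the state, without advancing time (a new reading comes with each control period).
- vision.camera(name): name is "side" or "top"; returns (picture, depth): 420x560x3 uint8, red, green, blue; 420x560 float32, m along the optical axis (not along the pixel's ray), 0 where there is no reading.
- vision.camera_params(name): a dict with "fovy" (degrees; the focal length in pixels is half the picture's height over the tangent of half this angle, whatever the lens; pixels are square), "cx", "cy" (the principal point, pixels), "extrinsics" (4x4, takes a point from camera to world coordinates). Camera axes: x right, y up, looking along -z (the intrinsics and any distortion apply to the point x, -y, -z); pixel columns grow to the right and rows downward; lengths in m; the calibration is good to about 2 mm. A picture is of the moment at which its call begins. camera_params takes no time and is no camera call.
- arm.sign_off(): hands the job in; it is judged then, once.
Trained networks look in the newest picture that a camera, given by its name, has taken for a name from the list of things; names that differ only in an ending like _2 or _b are one class to them, and where a whole thing is asked for, a point or a joint stands for the part that bears it (a point fixed in the world has none). Each returns a list of dicts, best first, with "confidence" (0 to 1); they miss things now and then, are a little off and sometimes report something else, mostly with a low value. They report only what shows in the picture. A call takes as long as a camera call.
- spotter.look_for(camera, label): "bbox" ([left, top, width, height] in pixels, round what is visible of it).
- spotter.masks_of(camera, label): "pixels" (420x560 bool, what is visible of it) and "bbox" ([left, top, width, height] in pixels, round what is visible of it).
The state is a dict: "clock": time; "q": joint angles; "joint_vel": joint speeds; "joint_torque": joint torques, N m; "ee_pos": TCP position; "eef_rot": TCP orientation; "force": force on the tool from outside, world axes, zero at the start; "ft_torque": the same for the moment, N m; "width": opening from 0.0 (shut) to 1.0 (fully open); "grip_force": force on a finger pad.
Only numpy, scipy, OpenCV 4.12 (cv2) and the standard library are available. Lean on these libraries where they do the work, as an engineer would, in place of code of your own. Each camera call takes 0.05 s, during which the arm holds its last target. There are 200 camera calls.

## Working session

There is one attempt and no reset: what is moved stays moved. The work goes in short steps, Python scripts to look and compute and a shell command to move; the robot and the scene stay as the last step left them, time stands still between calls to the robot, and variables do not carry over. Pictures are saved under pics/ and viewed, at most 10 in all, crops included, and the job is handed in when it is done.

```bash
mkdir -p pics; cat > h.py <<'E'
import numpy as np, cv2
from bench import telemetry, vision, arm, spotter
def world(name, depth, mask):
    p=vision.camera_params(name); f=210/np.tan(np.radians(p["fovy"])/2)
    v,u=np.nonzero(mask&(depth>0)); d=depth[v,u]
    c=np.stack([(u-p["cx"])/f*d,-(v-p["cy"])/f*d,-d,np.ones_like(d)])
    return (np.array(p["extrinsics"])@c)[:3].T
E
python3 - <<'E'
from h import *
for n in("top","side"):
    im,d=vision.camera(n); cv2.imwrite(f"pics/{n}0.png",im[:,:,::-1]); p=vision.camera_params(n); print(n,{k:v for k,v in p.items() if k!="extrinsics"},np.round(p["extrinsics"],3).tolist())
    for l in("lid","lid_handle","marker","box"):
        for r in spotter.masks_of(n,l)[:2]:
            w=world(n,d,r["pixels"]); print(l,round(r["confidence"],2),r["bbox"],len(w), np.round(np.median(w,0),3) if len(w) else'', np.round(np.percentile(w,[2,98],axis=0),3).tolist() if len(w) else '')
s=telemetry.state();print(s["clock"],s["ee_pos"],np.round(s["eef_rot"],3).tolist(),s["force"],s["width"])
E
```

```text
top {'fovy': 55.040134514510896, 'cx': 291.3158397676587, 'cy': 211.8597234007274} [[-0.012, 0.993, -0.114, 0.407], [-1.0, -0.012, 0.003, -0.006], [0.002, 0.114, 0.993, 1.192], [0.0, 0.0, 0.0, 1.0]]
lid 0.37 [242.6, 250.7, 53.7, 24.6] 820 [0.395 0.081 0.002] [[0.363, -0.016, -0.003], [0.423, 0.134, 0.02]]
lid_handle 0.93 [288.9, 185.1, 87.0, 45.3] 3629 [ 0.545 -0.121  0.073] [[0.489, -0.234, 0.069], [0.604, 0.0, 0.101]]
lid_handle 0.6 [268.5, 225.6, 3.0, 8.6] 58 [0.488 0.049 0.091] [[0.477, 0.041, 0.019], [0.499, 0.061, 0.094]]
marker 0.42 [264.7, 225.1, 7.9, 10.6] 32 [0.488 0.049 0.091] [[0.479, 0.044, 0.084], [0.497, 0.055, 0.094]]
box 0.72 [217.1, 183.7, 106.7, 62.1] 4205 [0.534 0.085 0.021] [[0.461, -0.075, 0.008], [0.625, 0.201, 0.082]]
side {'fovy': 57.727307096483486, 'cx': 285.69018419264023, 'cy': 213.57261492962917} [[0.881, 0.28, -0.381, 0.156], [-0.473, 0.541, -0.696, -0.69], [0.011, 0.793, 0.609, 0.673], [0.0, 0.0, 0.0, 1.0]]
lid 0.78 [272.3, 204.9, 93.4, 77.8] 3544 [ 0.539 -0.141  0.074] [[0.484, -0.238, 0.071], [0.602, -0.002, 0.104]]
lid_handle 0.93 [269.4, 205.4, 95.8, 75.1] 3621 [ 0.539 -0.14   0.074] [[0.484, -0.238, 0.068], [0.603, 0.0, 0.104]]
marker 0.47 [252.7, 199.4, 15.6, 9.8] 86 [0.487 0.042 0.087] [[0.473, 0.037, 0.02], [0.533, 0.123, 0.094]]
0.5 [0.22120226 0.58455369 0.24453446] [[-0.935, 0.354, -0.0], [0.354, 0.935, 0.0], [0.0, 0.0, -1.0]] [0.80496195 0.61070103 0.09240341] 1.004365185202495
```

```bash
python3 - <<'E'
from h import *
ims=[]
for n in("top","side"):
    im,d=vision.camera(n)
    w=world(n,d,np.ones((420,560),bool))
    m=(abs(w[:,0]-.545)<.09)&(w[:,1]>-.3)&(w[:,1]<.05)
    a=w[m]
    hb=a[(a[:,2]>.096)&(a[:,2]<.115)&(a[:,1]<0)&(a[:,0]>.5)]
    r=cv2.minAreaRect(hb[:,:2].astype(np.float32)*1000); print(n,"bar",len(hb),np.round(hb.mean(0),4),r)
    L=a[(a[:,2]>.069)&(a[:,2]<.079)&(a[:,1]<.02)]
    print("lid",cv2.minAreaRect(L[:,:2].astype(np.float32)*1000), np.round(L.mean(0),4))
    mk=a[(a[:,2]>.086)&(a[:,2]<.098)&(a[:,1]>.02)]; print("marker",len(mk),np.round(mk.mean(0),4),np.round(np.ptp(mk,axis=0),3))
    ims.append(cv2.resize(im[110:320,180:430,::-1],None,fx=2.8,fy=2.8,interpolation=2)); cv2.imwrite(f"pics/{n}c.png",ims[-1])
E
```

```text
top bar 77 [ 0.5455 -0.0535  0.1045] ((545.4923095703125, -53.546783447265625), (50.05409622192383, 10.896803855895996), 2.3110575675964355)
lid ((543.5989990234375, -110.11520385742188), (259.04034423828125, 129.4329071044922), 89.68621826171875) [ 0.5453 -0.1166  0.0732]
marker 34 [0.4869 0.0456 0.0907] [0.022 0.008 0.007]
side bar 122 [ 0.5411 -0.0568  0.1036] ((542.4015502929688, -55.4449577331543), (14.853347778320312, 49.17445373535156), 88.37362670898438)
lid ((543.1071166992188, -110.24891662597656), (131.14759826660156, 260.6297912597656), 0.3969809412956238) [ 0.5404 -0.137   0.0743]
marker 40 [0.4836 0.0437 0.0908] [0.024 0.01  0.008]
```

View pics/topc.png

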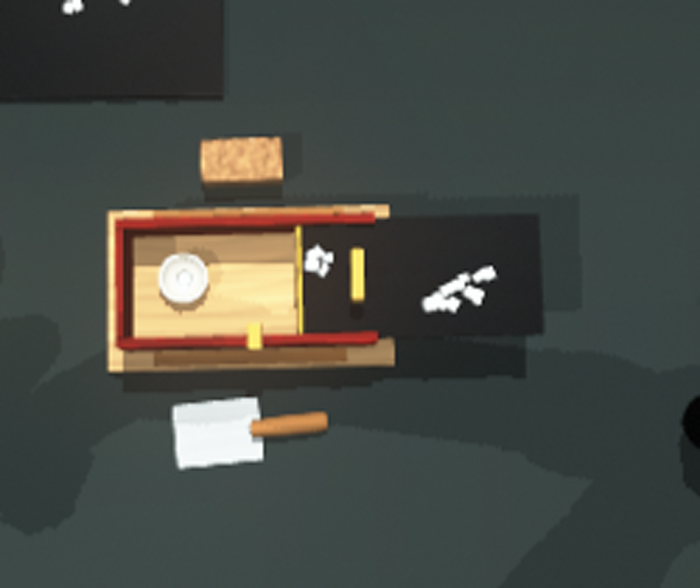

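View pics/side0.png

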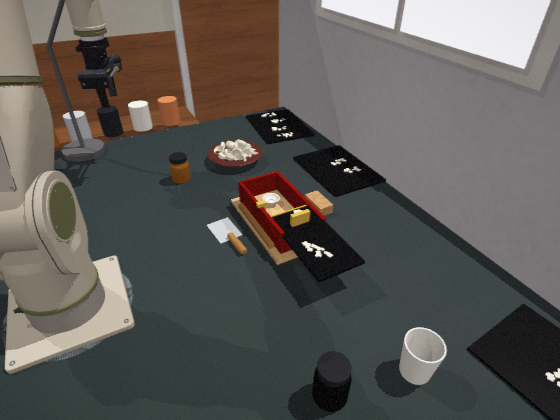

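The top view shows the lid to the right and its handle at crop (357,274). The marker is at (254,336), and closing runs to the left (world +y). The side view agrees. Now I'll move above the handle.

```bash
python3 -m inch '[{"gripper":4,"slide":[0,0,0],"twist":-0.18},{"gripper":4,"slide":[0,0,0],"twist":-0.18},{"gripper":4,"slide":[-2,-4,0],"twist":0},{"gripper":4,"slide":[-2,-4,0],"twist":0},{"gripper":4,"slide":[-2,-4,0],"twist":0}]'
python3 -m inch '[{"gripper":4,"slide":[-2,-4,0],"twist":0},{"gripper":4,"slide":[-2,-4,0],"twist":0},{"gripper":4,"slide":[-2,-4,0],"twist":0},{"gripper":4,"slide":[-2,-4,0],"twist":0},{"gripper":4,"slide":[-2,-4,0],"twist":0}]'
python3 -m inch '[{"gripper":4,"slide":[-2,-4,0],"twist":0},{"gripper":4,"slide":[-2,-4,0],"twist":0},{"gripper":4,"slide":[-2,-4,0],"twist":0},{"gripper":4,"slide":[-2,-4,0],"twist":0},{"gripper":4,"slide":[0,0,0],"twist":0}]'
```

```text
clock: 1.23
ee_pos: [0.2816, 0.4632, 0.2446]
eef_rot: [[-1.0, 0.002, 0.0], [0.002, 1.0, 0.0], [-0.0, 0.0, -1.0]]
force: [0.7, -0.3, 0.4]
width: 0.526
grip_force: 0.0
clock: 1.85
ee_pos: [0.3812, 0.2629, 0.2448]
eef_rot: [[-1.0, 0.002, 0.0], [0.002, 1.0, 0.001], [-0.0, 0.001, -1.0]]
force: [1.6, 0.4, -0.6]
width: 0.461
grip_force: 0.0
clock: 2.48
ee_pos: [0.4614, 0.1009, 0.2448]
eef_rot: [[-1.0, 0.008, 0.001], [0.008, 1.0, -0.0], [-0.001, -0.0, -1.0]]
force: [-0.4, 0.6, -0.0]
width: 0.459
grip_force: 0.0
```

```bash
python3 -m inch '[{"gripper":4,"slide":[-2,-3.9,0],"twist":0},{"gripper":4,"slide":[-2,-3.9,0],"twist":0},{"gripper":4,"slide":[-2,-3.9,0.5],"twist":0},{"gripper":4,"slide":[-2.1,-3.9,0.5],"twist":0},{"gripper":4,"slide":[0,0,3],"twist":0}]'
python3 - <<'E'
from h import *
for n in("side","top"):
    im,d=vision.camera(n)
    w=world(n,d,np.ones((420,560),bool))
    a=w[(abs(w[:,0]-.545)<.04)&(abs(w[:,1]+.055)<.04)&(w[:,2]>.092)&(w[:,2]<.115)]
    if len(a): print(n,len(a),a.mean(0),np.percentile(a,[3,97],axis=0))
    if n=="side": cv2.imwrite("pics/s1.png",cv2.resize(im[120:300,200:400,::-1],None,fx=3,fy=3))
print(telemetry.state()["ee_pos"])
E
```

```text
clock: 3.1
ee_pos: [0.5429, -0.0547, 0.2055]
eef_rot: [[-1.0, 0.006, 0.004], [0.006, 1.0, -0.001], [-0.004, -0.001, -1.0]]
force: [0.5, -0.3, -0.1]
width: 0.461
grip_force: 0.0
side 144 [ 0.54087969 -0.05693625  0.10207861] [[ 0.51780487 -0.06122471  0.09332772]
 [ 0.56644638 -0.04916409  0.10781418]]
[ 0.53959338 -0.05145804  0.2018293 ]
```

View pics/s1.png

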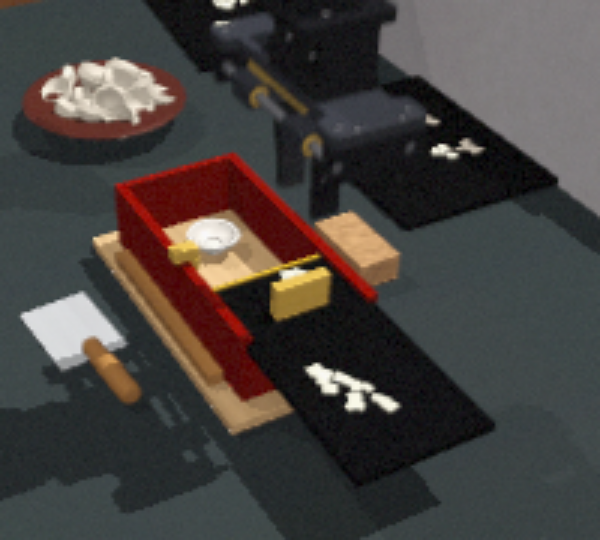

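The fingers stand above the bar. The marker is at crop (185,252), clear of the gripper. Next I'll descend and check before closing.

```bash
python3 -m inch '[{"gripper":4,"slide":[-0.2,-0.35,3],"twist":0},{"gripper":4,"slide":[0,0,3],"twist":0},{"gripper":4,"slide":[0,0,2.5],"twist":0},{"gripper":4,"slide":[0,0,1],"twist":0},{"gripper":4,"slide":[0,0,0],"twist":0}]'
python3 -m inch '[{"gripper":4,"slide":[0,0,0],"twist":0},{"gripper":4,"slide":[0,0,0],"twist":0},{"gripper":4,"slide":[0,0,0],"twist":0},{"gripper":4,"slide":[0,0,0],"twist":0},{"gripper":4,"slide":[0,0,0],"twist":0}]'
```

```text
clock: 3.82
ee_pos: [0.5432, -0.0548, 0.11]
eef_rot: [[-1.0, 0.001, -0.0], [0.001, 1.0, 0.0], [0.0, 0.0, -1.0]]
force: [-0.6, -0.3, -0.2]
width: 0.458
grip_force: 0.0
clock: 4.45
ee_pos: [0.5431, -0.0555, 0.1096]
eef_rot: [[-1.0, 0.002, 0.0], [0.002, 1.0, 0.0], [-0.0, 0.0, -1.0]]
force: [-0.5, -0.3, 0.5]
width: 0.461
grip_force: 0.0
```

Down 8 mm, then close on the bar.

```bash
python3 -m inch '[{"gripper":4,"slide":[0,0,0.4],"twist":0},{"gripper":4,"slide":[0,0,0.4],"twist":0},{"gripper":4,"slide":[0,0,0],"twist":0},{"gripper":2,"slide":[0,0,0],"twist":0},{"gripper":2,"slide":[0,0,0],"twist":0}]'
python3 -m inch '[{"gripper":1.5,"slide":[0,0,0],"twist":0},{"gripper":0.5,"slide":[0,0,0],"twist":0},{"gripper":0.5,"slide":[0,0,0],"twist":0},{"gripper":0.5,"slide":[0,0,0],"twist":0},{"gripper":0.5,"slide":[0,0,0],"twist":0}]'
```

```text
clock: 5.08
ee_pos: [0.5431, -0.0555, 0.1016]
eef_rot: [[-1.0, 0.002, 0.0], [0.002, 1.0, 0.0], [-0.0, 0.0, -1.0]]
force: [-0.1, -0.3, 0.3]
width: 0.313
grip_force: 0.0
clock: 5.7
ee_pos: [0.5432, -0.0554, 0.1016]
eef_rot: [[-1.0, 0.001, 0.0], [0.001, 1.0, 0.0], [-0.0, 0.0, -1.0]]
force: [-0.1, 1.7, 0.8]
width: 0.134
grip_force: 30.0
```

```bash
python3 -m inch '[{"gripper":0.5,"slide":[0,0.2,0],"twist":0},{"gripper":0.5,"slide":[0,0.4,0],"twist":0},{"gripper":0.5,"slide":[0,0.4,0],"twist":0},{"gripper":0.5,"slide":[0,0.4,0],"twist":0},{"gripper":0.5,"slide":[0,0.4,0],"twist":0}]'
python3 -m inch '[{"gripper":0.5,"slide":[0,0.4,0],"twist":0},{"gripper":0.5,"slide":[0,0.4,0],"twist":0},{"gripper":0.5,"slide":[0,0.4,0],"twist":0},{"gripper":0.5,"slide":[0,0.4,0],"twist":0},{"gripper":0.5,"slide":[0,0.2,0],"twist":0}]'
```

```text
clock: 6.32
ee_pos: [0.543, -0.0372, 0.1016]
eef_rot: [[-1.0, 0.002, -0.0], [0.002, 1.0, 0.0], [0.0, 0.0, -1.0]]
force: [-1.8, -1.7, 3.1]
width: 0.136
grip_force: 30.0
clock: 6.95
ee_pos: [0.5428, -0.0191, 0.1015]
eef_rot: [[-1.0, 0.002, -0.001], [0.002, 1.0, 0.0], [0.001, 0.0, -1.0]]
force: [-3.4, -1.4, 5.4]
width: 0.136
grip_force: 30.0
```

```bash
python3 -m inch '[{"gripper":0.5,"slide":[0,0.1,0],"twist":0},{"gripper":0.5,"slide":[0,0.2,0],"twist":0},{"gripper":0.5,"slide":[0,0.2,0],"twist":0},{"gripper":0.5,"slide":[0,0.1,0],"twist":0},{"gripper":0.5,"slide":[0,0,0],"twist":0}]'
```

```text
clock: 7.58
ee_pos: [0.5428, -0.0133, 0.1016]
eef_rot: [[-1.0, 0.002, -0.001], [0.002, 1.0, 0.0], [0.001, 0.0, -1.0]]
force: [-4.0, -1.9, 6.6]
width: 0.137
grip_force: 30.0
```

```bash
python3 -m inch '[{"gripper":0.5,"slide":[0.02,0,-0.01],"twist":0},{"gripper":0.5,"slide":[0.02,0,-0.01],"twist":0},{"gripper":0.5,"slide":[0,0,0],"twist":0},{"gripper":0.5,"slide":[0,0.1,0],"twist":0},{"gripper":0.5,"slide":[0,0.1,0],"twist":0}]'
```

```text
clock: 8.2
ee_pos: [0.5427, -0.0116, 0.1016]
eef_rot: [[-1.0, 0.002, -0.0], [0.002, 1.0, -0.0], [0.0, -0.0, -1.0]]
force: [-0.8, -2.8, 1.0]
width: 0.134
grip_force: 30.0
```

```bash
python3 -m inch '[{"gripper":0.5,"slide":[0.01,0.2,-0.004],"twist":0},{"gripper":0.5,"slide":[0,0.2,0],"twist":0},{"gripper":0.5,"slide":[0,0.2,0],"twist":0},{"gripper":0.5,"slide":[0,0.1,0],"twist":0},{"gripper":0.5,"slide":[0,0,0],"twist":0}]'
```

```text
clock: 8.82
ee_pos: [0.5426, -0.0042, 0.1016]
eef_rot: [[-1.0, 0.002, -0.0], [0.002, 1.0, 0.0], [0.0, 0.0, -1.0]]
force: [0.8, -0.6, -3.9]
width: 0.142
grip_force: 30.0
```

```bash
python3 -m inch '[{"gripper":0.5,"slide":[0.005,0.2,0.005],"twist":0},{"gripper":0.5,"slide":[0,0.2,0],"twist":0},{"gripper":0.5,"slide":[0,0.2,0],"twist":0},{"gripper":0.5,"slide":[0,0.1,0],"twist":0},{"gripper":0.5,"slide":[0,0,0],"twist":0}]'
```

```text
clock: 9.45
ee_pos: [0.5425, 0.0028, 0.1017]
eef_rot: [[-1.0, 0.002, -0.0], [0.002, 1.0, 0.0], [0.0, 0.0, -1.0]]
force: [2.0, -1.2, -4.9]
width: 0.137
grip_force: 30.0
```

```bash
python3 - <<'E'
from h import *
for n in("top","side"):
    im,d=vision.camera(n)
    w=world(n,d,np.ones((420,560),bool))
    mk=w[(abs(w[:,0]-.487)<.025)&(abs(w[:,1]-.08)<.07)&(w[:,2]>.086)&(w[:,2]<.098)]
    print(n,len(mk),mk.mean(0),np.percentile(mk,[3,97],axis=0)[:,1])
    if n=="side": cv2.imwrite("pics/s2.png",cv2.resize(im[150:300,200:400,::-1],None,fx=3,fy=3))
E
```

```text
<stdin>:6: RuntimeWarning: Mean of empty slice.
  ret = um.true_divide(
Traceback (most recent call last):
IndexError: index -1 is out of bounds for axis 0 with size 0
```

```bash
python3 -m inch '[{"gripper":0.5,"slide":[-0.01,0.2,0.01],"twist":0},{"gripper":0.5,"slide":[0,0.2,0.005],"twist":0},{"gripper":0.5,"slide":[0,0.2,0],"twist":0},{"gripper":0.5,"slide":[0,0.1,0],"twist":0},{"gripper":0.5,"slide":[0,0,0],"twist":0}]'
python3 - <<'E'
from h import *
im,d=vision.camera("side")
w=world("side",d,np.ones((420,560),bool))
mk=w[(abs(w[:,0]-.487)<.025)&(abs(w[:,1]-.08)<.07)&(w[:,2]>.086)&(w[:,2]<.098)]
print(len(mk),mk.mean(0) if len(mk) else "")
cv2.imwrite("pics/s2.png",cv2.resize(im[150:300,200:400,::-1],None,fx=3,fy=3))
E
```

```text
clock: 10.12
ee_pos: [0.5425, 0.0098, 0.1016]
eef_rot: [[-1.0, 0.002, -0.0], [0.002, 1.0, 0.0], [0.0, 0.0, -1.0]]
force: [-4.2, -0.2, 1.0]
width: 0.134
grip_force: 30.0
45 [0.48356531 0.07202387 0.09103136]
```

View pics/s2.png

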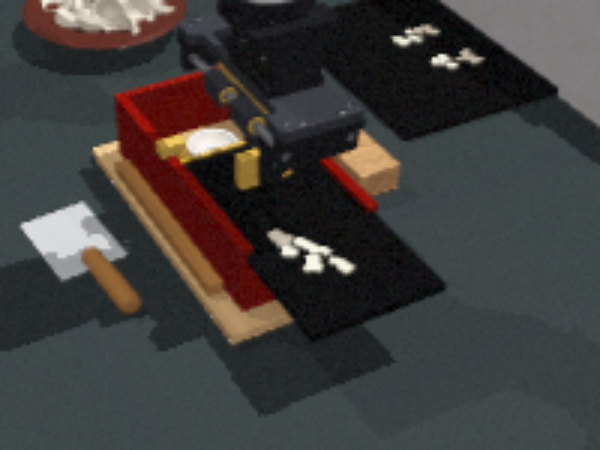

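The marker, at crop (172,148), is riding on the lid's gold edge, so they are in contact. I'll continue in small steps.

```bash
python3 -m inch '[{"gripper":0.5,"slide":[0.01,0.2,0],"twist":0},{"gripper":0.5,"slide":[0.005,0.2,0],"twist":0},{"gripper":0.5,"slide":[0,0.2,0],"twist":0},{"gripper":0.5,"slide":[0,0.1,0],"twist":0},{"gripper":0.5,"slide":[0,0,0],"twist":0}]'
```

```text
clock: 10.8
ee_pos: [0.5425, 0.0168, 0.1016]
eef_rot: [[-1.0, 0.002, -0.0], [0.002, 1.0, 0.0], [0.0, 0.0, -1.0]]
force: [-5.1, -1.5, 3.3]
width: 0.134
grip_force: 30.0
```

```bash
python3 -m inch '[{"gripper":0.5,"slide":[0.005,0.2,0],"twist":0},{"gripper":0.5,"slide":[0,0.2,0],"twist":0},{"gripper":0.5,"slide":[0,0.2,0],"twist":0},{"gripper":0.5,"slide":[0,0.1,0],"twist":0},{"gripper":0.5,"slide":[0,0,0],"twist":0}]'
```

```text
clock: 11.42
ee_pos: [0.5424, 0.0238, 0.1016]
eef_rot: [[-1.0, 0.002, -0.0], [0.002, 1.0, 0.0], [0.0, 0.0, -1.0]]
force: [-5.6, -1.7, 2.3]
width: 0.134
grip_force: 30.0
```

```bash
python3 -m inch '[{"gripper":0.5,"slide":[0.02,0.2,-0.004],"twist":0},{"gripper":0.5,"slide":[0.02,0.2,0],"twist":0},{"gripper":0.5,"slide":[0,0.2,0],"twist":0},{"gripper":0.5,"slide":[0,0.1,0],"twist":0},{"gripper":0.5,"slide":[0,0,0],"twist":0}]'
```

```text
clock: 12.05
ee_pos: [0.5423, 0.0308, 0.1016]
eef_rot: [[-1.0, 0.002, 0.0], [0.002, 1.0, 0.0], [-0.0, 0.0, -1.0]]
force: [-2.6, -0.8, -0.1]
width: 0.132
grip_force: 30.0
```

```bash
python3 -m inch '[{"gripper":0.5,"slide":[0.01,0.2,0],"twist":0},{"gripper":0.5,"slide":[0,0.2,0],"twist":0},{"gripper":0.5,"slide":[0,0.2,0],"twist":0},{"gripper":0.5,"slide":[0,0.1,0],"twist":0},{"gripper":0.5,"slide":[0,0,0],"twist":0}]'
```

```text
clock: 12.68
ee_pos: [0.5422, 0.0378, 0.1016]
eef_rot: [[-1.0, 0.001, 0.0], [0.001, 1.0, 0.0], [-0.0, 0.0, -1.0]]
force: [-0.6, -0.7, -1.7]
width: 0.131
grip_force: 30.0
```

```bash
python3 -m inch '[{"gripper":0.5,"slide":[0.005,0.2,0.004],"twist":0},{"gripper":0.5,"slide":[0,0.2,0],"twist":0},{"gripper":0.5,"slide":[0,0.2,0],"twist":0},{"gripper":0.5,"slide":[0,0.1,0],"twist":0},{"gripper":0.5,"slide":[0,0,0],"twist":0}]'
```

```text
clock: 13.3
ee_pos: [0.5421, 0.0448, 0.1016]
eef_rot: [[-1.0, 0.002, 0.0], [0.002, 1.0, 0.0], [-0.0, 0.0, -1.0]]
force: [0.4, -0.6, -1.4]
width: 0.135
grip_force: 30.0
```

```bash
python3 -m inch '[{"gripper":0.5,"slide":[0.005,0.2,0],"twist":0},{"gripper":0.5,"slide":[0,0.2,0],"twist":0},{"gripper":0.5,"slide":[0,0.2,0],"twist":0},{"gripper":0.5,"slide":[0,0.1,0],"twist":0},{"gripper":0.5,"slide":[0,0,0],"twist":0}]'
```

```text
clock: 13.92
ee_pos: [0.542, 0.0519, 0.1016]
eef_rot: [[-1.0, 0.001, 0.0], [0.001, 1.0, 0.0], [-0.0, 0.0, -1.0]]
force: [0.1, -1.1, -0.5]
width: 0.136
grip_force: 30.0
```

```bash
python3 -m inch '[{"gripper":0.5,"slide":[0.005,0.2,0],"twist":0},{"gripper":0.5,"slide":[0,0.2,0],"twist":0},{"gripper":0.5,"slide":[0,0.2,0],"twist":0},{"gripper":0.5,"slide":[0,0.1,0],"twist":0},{"gripper":0.5,"slide":[0,0,0],"twist":0}]'
```

```text
clock: 14.55
ee_pos: [0.542, 0.0588, 0.1016]
eef_rot: [[-1.0, 0.002, -0.0], [0.002, 1.0, 0.0], [0.0, 0.0, -1.0]]
force: [0.1, -1.0, 0.4]
width: 0.136
grip_force: 30.0
```

```bash
python3 -m inch '[{"gripper":0.5,"slide":[0.005,0.2,0],"twist":0},{"gripper":0.5,"slide":[0,0.2,0],"twist":0},{"gripper":0.5,"slide":[0,0.2,0],"twist":0},{"gripper":0.5,"slide":[0,0.1,0],"twist":0},{"gripper":0.5,"slide":[0,0,0],"twist":0}]'
```

```text
clock: 15.18
ee_pos: [0.5419, 0.0658, 0.1016]
eef_rot: [[-1.0, 0.002, -0.0], [0.002, 1.0, 0.0], [0.0, 0.0, -1.0]]
force: [-0.8, -1.2, 1.8]
width: 0.134
grip_force: 30.0
```

```bash
python3 -m inch '[{"gripper":0.5,"slide":[0.005,0.2,0],"twist":0},{"gripper":0.5,"slide":[0,0.2,0],"twist":0},{"gripper":0.5,"slide":[0,0.2,0],"twist":0},{"gripper":0.5,"slide":[0,0.1,0],"twist":0},{"gripper":0.5,"slide":[0,0,0],"twist":0}]'
```

```text
clock: 15.8
ee_pos: [0.5418, 0.0728, 0.1016]
eef_rot: [[-1.0, 0.002, -0.0], [0.002, 1.0, 0.0], [0.0, 0.0, -1.0]]
force: [-1.0, -0.3, 2.5]
width: 0.137
grip_force: 30.0
```

```bash
python3 -m inch '[{"gripper":0.5,"slide":[0.008,0.2,-0.005],"twist":0},{"gripper":0.5,"slide":[0,0.2,0],"twist":0},{"gripper":0.5,"slide":[0,0.2,0],"twist":0},{"gripper":0.5,"slide":[0,0.1,0],"twist":0},{"gripper":0.5,"slide":[0,0,0],"twist":0}]'
```

```text
clock: 16.42
ee_pos: [0.5418, 0.0798, 0.1016]
eef_rot: [[-1.0, 0.001, -0.0], [0.001, 1.0, 0.0], [0.0, 0.0, -1.0]]
force: [-1.1, 0.1, 1.8]
width: 0.14
grip_force: 30.0
```

```bash
python3 -m inch '[{"gripper":0.5,"slide":[0.008,0.2,0],"twist":0},{"gripper":0.5,"slide":[0,0.2,0],"twist":0},{"gripper":0.5,"slide":[0,0.2,0],"twist":0},{"gripper":0.5,"slide":[0,0.1,0],"twist":0},{"gripper":0.5,"slide":[0,0,0],"twist":0}]'
```

```text
clock: 17.05
ee_pos: [0.5417, 0.0868, 0.1016]
eef_rot: [[-1.0, 0.002, -0.0], [0.002, 1.0, 0.0], [0.0, 0.0, -1.0]]
force: [-1.5, -1.3, 1.9]
width: 0.134
grip_force: 30.0
```

```bash
python3 -m inch '[{"gripper":0.5,"slide":[0.01,0.2,0],"twist":0},{"gripper":0.5,"slide":[0,0.2,0],"twist":0},{"gripper":0.5,"slide":[0,0.2,0],"twist":0},{"gripper":0.5,"slide":[0,0.1,0],"twist":0},{"gripper":0.5,"slide":[0,0,0],"twist":0}]'
python3 - <<'E'
from h import *
im,d=vision.camera("side")
w=world("side",d,np.ones((420,560),bool))
mk=w[(abs(w[:,0]-.487)<.025)&(abs(w[:,1]-.15)<.07)&(w[:,2]>.086)&(w[:,2]<.098)]
print(len(mk),mk.mean(0) if len(mk) else "")
cv2.imwrite("pics/s3.png",cv2.resize(im[150:300,200:400,::-1],None,fx=3,fy=3))
E
```

```text
clock: 17.68
ee_pos: [0.5417, 0.0916, 0.1016]
eef_rot: [[-1.0, 0.003, -0.0], [0.003, 1.0, -0.002], [0.0, -0.002, -1.0]]
force: [-2.6, -7.6, 4.0]
width: 0.136
grip_force: 30.0
43 [0.48295024 0.15370625 0.0909143 ]
```

View pics/s3.png

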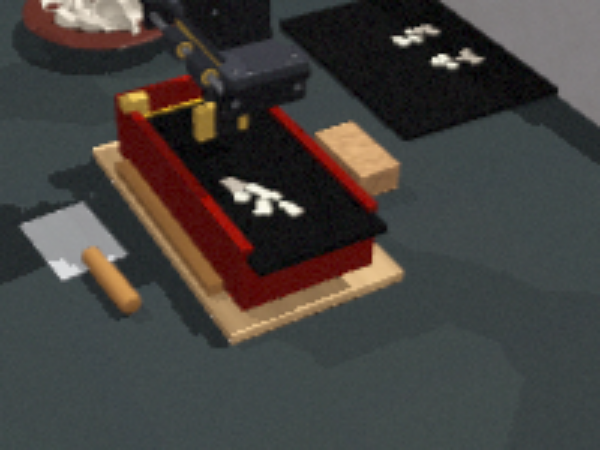

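It is binding: Fy is -7.6 N and the TCP lags its command. The marker is at crop (133,103), against the gold edge. I'll press slightly more and hold.

```bash
python3 -m inch '[{"gripper":0.5,"slide":[0.01,0.1,0],"twist":0},{"gripper":0.5,"slide":[0,0.05,0],"twist":0},{"gripper":0.5,"slide":[0,0,0],"twist":0},{"gripper":0.5,"slide":[0,0,0],"twist":0},{"gripper":0.5,"slide":[0,0,0],"twist":0}]'
```

```text
clock: 18.35
ee_pos: [0.5416, 0.0926, 0.1016]
eef_rot: [[-1.0, 0.004, -0.0], [0.004, 1.0, -0.002], [0.0, -0.002, -1.0]]
force: [-2.2, -10.6, 3.8]
width: 0.135
grip_force: 30.0
```

```bash
python3 -m inch '[{"gripper":0.5,"slide":[0,0,0],"twist":0},{"gripper":0.5,"slide":[0,0,0],"twist":0},{"gripper":0.5,"slide":[0,0,0],"twist":0},{"gripper":0.5,"slide":[0,0,0],"twist":0},{"gripper":0.5,"slide":[0,0,0],"twist":0}]'
python3 -m inch '[{"gripper":0.5,"slide":[0,-0.2,0],"twist":0},{"gripper":0.5,"slide":[0,-0.3,0],"twist":0},{"gripper":0.5,"slide":[0,-0.3,0],"twist":0},{"gripper":0.5,"slide":[0,-0.3,0],"twist":0},{"gripper":0.5,"slide":[0,-0.3,0],"twist":0}]'
python3 -m inch '[{"gripper":0.5,"slide":[0,-0.3,0],"twist":0},{"gripper":0.5,"slide":[0,-0.3,0],"twist":0},{"gripper":0.5,"slide":[0,-0.2,0],"twist":0},{"gripper":0.5,"slide":[0,-0.1,0],"twist":0},{"gripper":0.5,"slide":[0,0,0],"twist":0}]'
```

```text
clock: 18.98
ee_pos: [0.5416, 0.0926, 0.1016]
eef_rot: [[-1.0, 0.004, -0.0], [0.004, 1.0, -0.002], [0.0, -0.002, -1.0]]
force: [-2.3, -10.6, 3.5]
width: 0.132
grip_force: 30.0
clock: 19.6
ee_pos: [0.5417, 0.0816, 0.1016]
eef_rot: [[-1.0, 0.001, 0.0], [0.001, 1.0, 0.001], [-0.0, 0.001, -1.0]]
force: [0.6, 1.1, -1.6]
width: 0.136
grip_force: 30.0
clock: 20.23
ee_pos: [0.5418, 0.0717, 0.1017]
eef_rot: [[-1.0, 0.002, 0.001], [0.002, 1.0, -0.0], [-0.001, -0.0, -1.0]]
force: [4.2, 0.4, -4.1]
width: 0.135
grip_force: 30.0
```

```bash
python3 -m inch '[{"gripper":0.5,"slide":[-0.03,0,0.01],"twist":0},{"gripper":0.5,"slide":[0,0,0],"twist":0},{"gripper":1.6,"slide":[0,0,0],"twist":0},{"gripper":2.5,"slide":[0,0,0],"twist":0},{"gripper":3.5,"slide":[0,0,0],"twist":0}]'
python3 -m inch '[{"gripper":3.5,"slide":[0,0,0],"twist":0},{"gripper":3.5,"slide":[0,0,0],"twist":0},{"gripper":3.5,"slide":[0,0,-1],"twist":0},{"gripper":3.5,"slide":[0,0,-2],"twist":0},{"gripper":3.5,"slide":[0,0,-3],"twist":0}]'
python3 -m inch '[{"gripper":3.5,"slide":[0,0,-4],"twist":0},{"gripper":3.5,"slide":[0,-4,-3],"twist":0},{"gripper":3.5,"slide":[0,-5,0],"twist":0},{"gripper":3.5,"slide":[0,-5,0],"twist":0},{"gripper":3.5,"slide":[0,-5,0],"twist":0}]'
python3 -m inch '[{"gripper":3.5,"slide":[0,-5,0],"twist":0},{"gripper":3.5,"slide":[0,-5,0],"twist":0},{"gripper":3.5,"slide":[0,0,0],"twist":0},{"gripper":3.5,"slide":[0,0,0],"twist":0},{"gripper":3.5,"slide":[0,0,0],"twist":0}]'
python3 - <<'E'
from h import *
for n in("side","top"):
    im,d=vision.camera(n)
    w=world(n,d,np.ones((420,560),bool))
    mk=w[(abs(w[:,0]-.487)<.025)&(abs(w[:,1]-.15)<.07)&(w[:,2]>.086)&(w[:,2]<.098)]
    a=w[(abs(w[:,0]-.545)<.04)&(abs(w[:,1]-.07)<.04)&(w[:,2]>.096)&(w[:,2]<.115)]
    for b in(mk,a): print(n,len(b),b.mean(0) if len(b) else "")
    cv2.imwrite(f"pics/{n}4.png",cv2.resize(im[130:280,200:400,::-1],None,fx=3,fy=3))
E
```

```text
clock: 20.85
ee_pos: [0.5417, 0.072, 0.1015]
eef_rot: [[-1.0, 0.002, -0.0], [0.002, 1.0, 0.0], [0.0, 0.0, -1.0]]
force: [-0.9, 0.9, 0.1]
width: 0.325
grip_force: 0.0
clock: 21.48
ee_pos: [0.5415, 0.0719, 0.1623]
eef_rot: [[-1.0, 0.002, -0.001], [0.002, 1.0, -0.0], [0.001, -0.0, -1.0]]
force: [0.5, -0.1, -0.1]
width: 0.406
grip_force: 0.0
clock: 22.1
ee_pos: [0.5414, -0.1196, 0.2325]
eef_rot: [[-1.0, 0.002, 0.001], [0.002, 1.0, 0.0], [-0.001, 0.0, -1.0]]
force: [0.7, -0.1, -0.5]
width: 0.402
grip_force: 0.0
clock: 22.72
ee_pos: [0.5417, -0.2166, 0.2317]
eef_rot: [[-1.0, -0.0, 0.0], [-0.0, 1.0, 0.001], [-0.0, 0.001, -1.0]]
force: [1.0, -0.3, 0.9]
width: 0.402
grip_force: 0.0
side 39 [0.48263115 0.15518857 0.09132214]
side 100 [0.54150158 0.06694331 0.10360319]
top 47 [0.48632056 0.15643165 0.09105482]
top 90 [0.54278738 0.07020003 0.10461983]
```

View pics/side4.png

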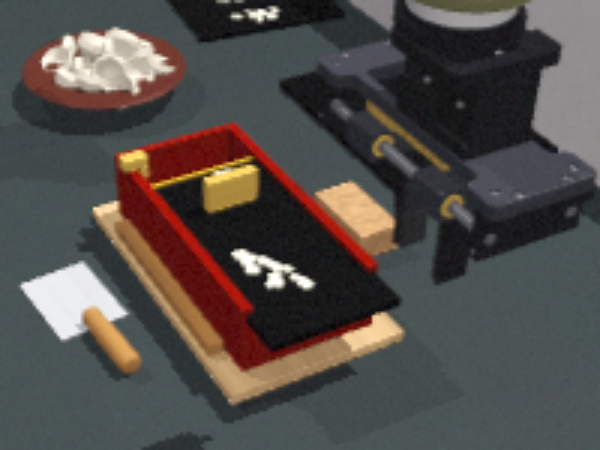

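The marker, at crop (133,165), stands alone ahead of the gold edge with a gap of about 19 mm. The gripper is clear of everything.

```bash
python3 -c "
from bench import arm
print(arm.sign_off())"
```

```text
the job is handed in; nothing more can be done
None
```

The job is handed in: I pressed the lid into the tight spot with roughly 8 N above its drag for over half a second, drew it back so the marker stands alone about 19 mm ahead (measured in the last pictures), and let go with the gripper clear.

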